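# Thread the key bar into the key cabinet and hold it behind the frame

### The job

Take the loose steel key bar from its wooden rest and thread one end through the brass eyelet inside the key cabinet while the other end still stands out above the white pegboard, then tilt that end down through the narrow opening so that the whole bar is behind the pegboard. Finish while still gripping it: hold the bar still and level, well through the eyelet, its free end not yet in the socket opposite and the bar touching no part of the cabinet (nor the rim of the eyelet), ready for key fobs to be slipped on. Leave the bowl, fob, clothespin and hook where they are.

Things in the scene. Friction and masses are not known exactly. Their poses are not given: they have to be found in the camera images.
- bar_mid (a point): Centre of the key bar: a plain round steel bar 10 mm in diameter and 250 mm long over its rounded ends, about 150 g (may vary by a third), the same both ways round (either end may go into the eyelet). Its x axis runs along the bar. At the start it lies level in the notches of the rest, its centre line 40 mm above the bench.
- bar_end_a (a point): One end of the bar, on its centre line, 125 mm from its centre along its +x.
- bar_end_b (a point): The other end of the bar, 125 mm from its centre along its -x.
- rest: Fixed light wooden rest, 200 x 60 mm; origin at the centre of its underside on the bench, x axis along the bar lying in it. Base 10 mm thick; two uprights 18 mm thick, 85 mm either side of its centre, tops 45 mm above the bench, with notches 14 mm wide, 10 mm deep, open upward. Between the uprights the bar is free to be gripped. The bar's centre is within 10 mm of the rest's, along it.
- cabinet: Fixed key cabinet of white 3 mm steel sheet lying on its back; origin on the bench under the centre of the opening, z up, +y towards the eyelet end (about the robot's left), +x away from the robot. The inside spans 160 mm either way along y, 85 mm either way along x and 3 to 93 mm above the bench; the pegboard over it overhangs it as a lip all round the opening.
- opening (a point): Centre of the rectangular opening, level with the pegboard's top face, axes as the cabinet's. Opening 204 mm along y, 132 mm along x (diagonal 243 mm, shorter than the bar). The pegboard is 3 mm thick, its top 96 mm above the bench; from this point it reaches 205 mm either way along y, 125 mm along -x, 235 mm along +x.
- eyelet (a point): Centre of the round hole, 22 mm in diameter, in an upright brass plate (4 mm thick, 40 mm wide along x, top 69 mm above the bench) inside the cabinet; axes as the cabinet's, hole axis along y. 75 mm to the +y side of the opening's centre, 50 mm above the bench (46 mm below the pegboard's top face); 83 mm from the plate to the end wall on that side.
- socket (a point): Centre of the mouth of a brass end socket (a tube, 22 mm outside and 15 mm inside, 12 mm long) on the cabinet's -y end wall, under the lip, in line with the eyelet; mouth 148 mm from the opening's centre along -y, 50 mm above the bench. The bar is not to enter it yet.
- door (a point): Middle of the cabinet's white door, lifted off and lying flat, fixed, on the pegboard beyond the opening: 142 mm along x, 214 mm along y, 14 mm thick, its lever catch up to 35 mm above the pegboard.
- bowl_mid (a point): Middle of a blue ceramic rice bowl, 112 mm across and 55 mm tall, on the bench; loose, leave alone.
- fob_mid (a point): Middle of a bright yellow key fob, 48 x 28 x 7 mm with a wire ring, lying on the pegboard's margin nearest the robot; loose, leave alone.
- pin_mid (a point): Middle of a green plastic clothespin, 75 x 11 x 14 mm, lying on the pegboard's margin nearest the robot; loose, leave alone.
- hook_mid (a point): Middle of a steel S-hook, about 95 x 38 x 6 mm, lying on the pegboard's far right margin; loose, leave alone.

How it is judged:
By the outcome, as a careful person would: the job done as asked, in the order asked, and still so for the second after the job is handed in, while the arm keeps its last pose, push and grip.
It also fails if it takes over 48 s, if anything falls off the work surface, if the arm or the gripper's body presses on something with over 40 N, if the wrist force passes 120 N, or if a joint passes its speed limit or range.

### The arm

A 6-joint arm with a two-finger parallel gripper is mounted at the origin on the work surface. World frame = base frame: x ahead of the robot, y to its left, z up, the work surface at z = 0. Lengths are in m, angles in rad, forces in N, time in s.
With the tool pointing down it reaches from about 0.35 to 0.975 m from the base axis. Payload 7.1 kg.
Tool frame: the origin (TCP) lies midway between the tips of the shut fingers; the grasp point (between the pads) lies 19 mm behind it; z points along the fingers, y is the line along which they close (so a half turn about z gives the same grasp; the last joint's range is limited). The gripper opens to 88 mm and grips with 3 to 60 N. Pads are 20 mm wide; open, the fingers measure 115 mm over their backs; the gripper's body (75 mm by 178 mm) begins 61 mm behind the grasp point.
Start: joints at [1.321, 0.423, 1.63, -0, 1.089, -0.019], TCP at [0.143, 0.608, 0.223] pointing down, gripper open.
Joint ranges: [-3, 3], [-0.9, 2.11], [0.09, 2.58], [-1.31, 4.45], [0.11, 2.69], [-2.54, 2.54]. Speed limits (rad/s): [2.39, 2.39, 3.01, 3.14, 3.14, 3.14].

### API

Orientations are given as a unit quaternion [w, x, y, z].
In Python, from station import move_pose, movel, movej, command_gripper, wait, inverse_kinematics, read_camera, camera_info, MotionError, job_done, get_time, get_joint_pos, get_qvel, get_effort, get_tcp_pos, get_ee_rot, get_ft_force, get_ft_torque, get_grip_width, get_finger_force gives the robot as it stands. Calls block until the motion is done:
- move_pose(position, orientation): joint-space move of the TCP to a pose.
- movel(position, frame=None, v=0.15, until_force=None): straight line of the TCP; frame=None keeps the orientation; v is the mean speed in m/s. With until_force (N) it stops when the force on the tool has changed by that much, and returns True; else False.
- movej(angles): joint-space move.
- command_gripper(opening): opening from 0.0 (shut) to 1.0 (fully open); the grip force is fixed at half the most; returns when the fingers have stopped.
- wait(seconds).
- inverse_kinematics(position, orientation): joint angles nearest the present ones, or None.
- read_camera(name): name is "side" or "top"; returns the picture (480x640x3 uint8, red, green, blue); there is no depth.
- camera_info(name): a dict with "intrinsics" (3x3 intrinsics, pixels), "T" (4x4, takes a point from camera to world coordinates). Camera axes: x right, y up, looking along -z (the intrinsics and any distortion apply to the point x, -y, -z); pixel columns grow to the right and rows downward; lengths in m; the calibration is good to about 2 mm. A picture is of the moment at which its call begins. camera_info takes no time and is no camera call.
A pose or a line that the arm cannot do raises MotionError and nothing moves.
- job_done(): hands the job in; it is judged then, once.
Readings, each from a call of its own:
- get_time(): time.
- get_joint_pos(): joint angles.
- get_qvel(): joint speeds.
- get_effort(): joint torques, N m.
- get_tcp_pos(): TCP position.
- get_ee_rot(): TCP orientation.
- get_ft_force(): force on the tool from outside, world axes, zero at the start.
- get_ft_torque(): the same for the moment, N m.
- get_grip_width(): opening from 0.0 (shut) to 1.0 (fully open).
- get_finger_force(): force on a finger pad.
Only numpy, scipy, OpenCV 4.12 (cv2) and the standard library are available. Lean on these libraries where they do the work, as an engineer would, in place of code of your own. Each camera call takes 0.05 s, during which the arm holds its last target. There are 200 camera calls.

## Working session

There is one attempt and no reset: what is moved stays moved. The work goes in short steps, each a Python script; the robot and the scene stay as the last script left them, time stands still between calls to the robot, and variables do not carry over. Pictures are saved under pics/ and viewed, at most 10 in all, crops included, and the job is handed in when it is done.

```bash
ls; mkdir -p pics; python3 - <<'E'
from station import *
import cv2
for n in ("top","side"):
    im=read_camera(n); cv2.imwrite(f"pics/{n}0.png",im[:,:,::-1]); i=camera_info(n); print(n,i)
print(get_ee_rot(),get_time())
E
```

```text
pics
top {'intrinsics': array([[452.08897786,   0.        , 319.98387549],
       [  0.        , 452.08897786, 237.77296874],
       [  0.        ,   0.        ,   1.        ]]), 'T': array([[ 0.02404838,  0.99160915, -0.12701561,  0.36510324],
       [-0.99962324,  0.02553287,  0.01007207, -0.05621199],
       [ 0.01323063,  0.12672554,  0.99184958,  0.89522948],
       [ 0.        ,  0.        ,  0.        ,  1.        ]])}
side {'intrinsics': array([[556.15142893,   0.        , 325.96116254],
       [  0.        , 556.15142893, 243.13017259],
       [  0.        ,   0.        ,   1.        ]]), 'T': array([[ 0.91680001,  0.24336419, -0.31662535,  0.07955848],
       [-0.39930662,  0.54742262, -0.73544727, -0.97150255],
       [-0.00565365,  0.80068867,  0.599054  ,  0.86511815],
       [ 0.        ,  0.        ,  0.        ,  1.        ]])}
[-8.71607507e-05  1.15155952e-01  9.93347187e-01 -6.82581898e-04] 0.1
```

View pics/top0.png

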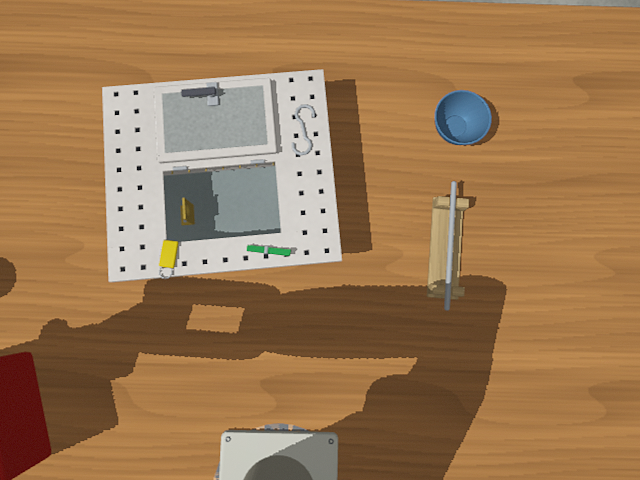

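View pics/side0.png

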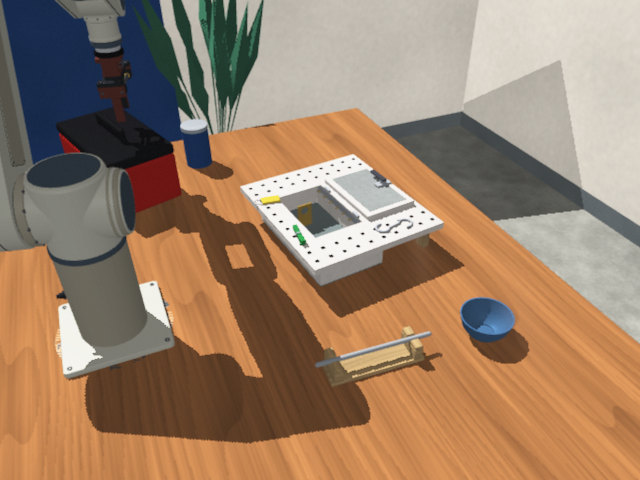

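The top view shows the pegboard with corners at (102,87), (323,69), (342,261) and (109,281), and the opening around (163-281, 160-242). The plate is at (187,210) and the bar runs from (455,181) to (447,310). The side view shows board corners at (241,189), (358,157), (442,223) and (317,277), and bar ends at (431,334) and (317,364).

```bash
cat > h.py <<'E'
import numpy as np, cv2
from scipy.optimize import least_squares
from station import *
def P(n,p):
    i=camera_info(n); c=(np.atleast_2d(p)-i["T"][:3,3])@i["T"][:3,:3]
    c=c*[1,-1,-1]; h=c@i["intrinsics"].T; return h[:,:2]/h[:,2:]
def cab(s,p):
    p=np.atleast_2d(p); c,k=np.cos(s[2]),np.sin(s[2])
    return p@np.array([[c,k,0],[-k,c,0],[0,0,1]])+[s[0],s[1],0]
E
cat > fit.py <<'E'
from h import *
B=[[.235,.205,.096],[.235,-.205,.096],[-.125,-.205,.096],[-.125,.205,.096]]
O=[[-.066,-.102,.096],[-.066,.102,.096]]
px={"top":[(102,87),(323,69),(342,261),(109,281)],"side":[(358,157),(442,223),(317,277),(241,189)]}
for n in px:
    g=cv2.cvtColor(cv2.imread(f"pics/{n}0.png"),cv2.COLOR_BGR2GRAY)
    px[n]=cv2.cornerSubPix(g,np.float32(px[n]).reshape(-1,1,2),(4,4),(-1,-1),(3,50,.01)).reshape(-1,2)
for names in (["top"],["side"],["top","side"]):
    f=lambda s:np.concatenate([(P(n,cab(s,B))-px[n]).ravel() for n in names])
    r=least_squares(f,[.6,.2,0],loss="soft_l1"); print(names,r.x,np.round(r.fun,1))
np.save("cab.npy",r.x)
e={"top":[(454.5,181),(447,310)],"side":[(431,334),(317,364)]}
for names in (["top"],["side"],["top","side"]):
    f=lambda s:np.concatenate([(P(n,cab(s,[[.125,0,.04],[-.125,0,.04]]))-e[n]).ravel() for n in names])
    r=least_squares(f,[.6,-.2,0]); print(names,r.x,np.round(r.fun,1))
np.save("bar.npy",r.x)
s=np.load("cab.npy"); b=np.load("bar.npy"); out=[]
C=lambda p:cab(s,p)
a=np.linspace(0,2*np.pi,24)
poly=[C([[x,y,.096] for x,y in((.066,.102),(.066,-.102),(-.066,-.102),(-.066,.102))]),C(B),
 C(np.c_[.011*np.cos(a),0*a+.073,.05+.011*np.sin(a)]),C([[-.02,.073,.069],[.02,.073,.069],[.02,.073,.003],[-.02,.073,.003]]),cab(b,[[.125,0,.04],[-.125,0,.04]])]
for n,(x0,y0,x1,y1) in {"top":(90,60,490,330),"side":(230,140,450,380)}.items():
    im=cv2.resize(cv2.imread(f"pics/{n}0.png")[y0:y1,x0:x1],None,fx=2 if n=="top" else 2.4,fy=2 if n=="top" else 2.4,interpolation=2); k=2 if n=="top" else 2.4
    for q in poly: cv2.polylines(im,[np.int32((P(n,q)+.5-[x0,y0])*k)],True,(0,0,255),1)
    out.append(im)
cv2.imwrite("pics/ov_top.png",out[0]);cv2.imwrite("pics/ov_side.png",out[1])
E
python3 fit.py
```

```text
['top'] [0.52882196 0.11492962 0.1159624 ] [ 0.1  0.  -0.1  0.  -0.1 -0.   0.  -0. ]
['side'] [0.52343666 0.10069579 0.1208862 ] [-4.1 -1.7  2.6  2.1 -0.6 -3.8  0.6  2.4]
['top', 'side'] [0.52863247 0.11433899 0.1161937 ] [ 0.4  0.2  0.2  0.1  0.3  0.   0.4  0.1 -4.  -4.   1.3 -0.9 -1.4 -8.1
  1.3 -0.6]
['top'] [ 0.46849062 -0.31518349 -0.07060712] [ 0.  -0.2 -0.   0.2]
['side'] [ 0.46702955 -0.31654787 -0.07763258] [ 1.4 -1.  -1.3  0.6]
['top', 'side'] [ 0.46794548 -0.31561124 -0.07304676] [ 0.4  0.1  0.   0.5  1.4 -1.6 -1.   0.3]
```

View pics/ov_top.png

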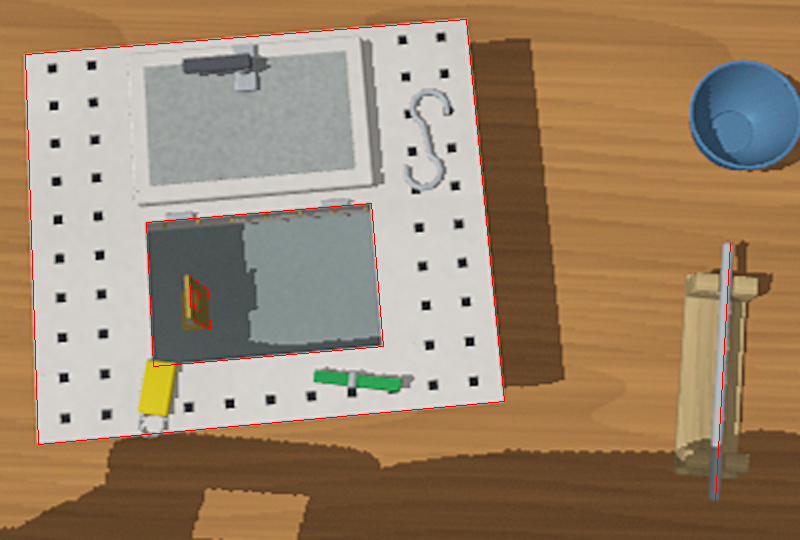

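View pics/ov_side.png

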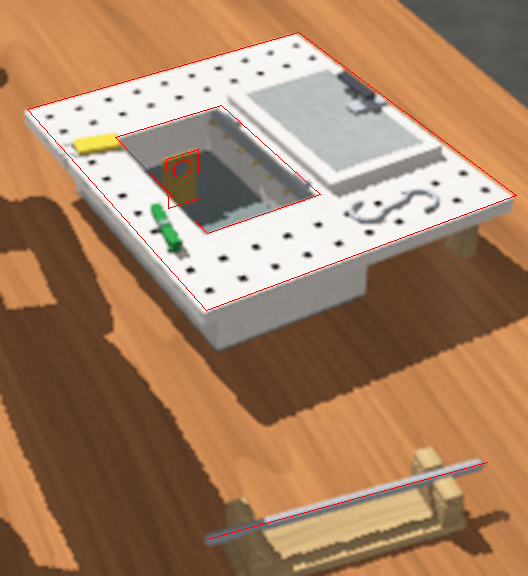

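The fitted outlines match the opening, plate and bar in both views, and the heights and sizes agree. Next: grasp at the bar's centre, lift, and check reachability of the cabinet poses.

```bash
cat >> h.py <<'E'
from scipy.spatial.transform import Rotation as Ro
TIP=.012; S=np.load("cab.npy"); BR=np.load("bar.npy")
Xc=np.array([np.cos(S[2]),np.sin(S[2]),0]); Yc=np.array([-Xc[1],Xc[0],0]); Z=np.array([0,0,1.])
EY=cab(S,[0,.075,.05])[0]
def pose(e,up,center,sgn):
    x=sgn*e; z=-up; R=np.c_[x,np.cross(z,x),z]
    return center-TIP*up, Ro.from_matrix(R).as_quat(scalar_first=True)
def thread(s,th,sgn,off=(0,0,0),g=0.):
    "s: length past eyelet, th: tilt; g: grip distance from bar centre towards the tail"
    th=np.radians(th); e=np.cos(th)*Yc-np.sin(th)*Z; up=np.sin(th)*Yc+np.cos(th)*Z
    o=np.array(off); return pose(e,up,EY+o[0]*Xc+o[1]*Yc+o[2]*Z+e*(s-.125-g),sgn)
def pick(z,sgn):
    d=np.array([np.cos(BR[2]),np.sin(BR[2]),0]); return pose(d,Z,np.array([BR[0],BR[1],z]),sgn)
E
python3 - <<'E'
from h import *
for sp in (1,-1):
    print("pick",sp,[None if (q:=inverse_kinematics(*pick(z,sp))) is None else np.round(q,2) for z in (.04,.3)])
for st in (1,-1):
  for a in [(-.15,22),(.0,22),(.076,22),(.076,0),(.056,0)]:
    p=thread(*a,st); q=inverse_kinematics(*p); print(st,a,np.round(p[0],3),None if q is None else np.round(q,2))
E
```

```text
pick 1 [array([-0.61,  0.63,  1.86, -0.  ,  0.66,  1.03]), array([-0.61,  0.26,  1.7 , -0.  ,  1.18,  1.03])]
pick -1 [array([-0.61,  0.63,  1.86, -0.  ,  0.66, -2.11]), array([-0.61,  0.26,  1.7 , -0.  ,  1.18, -2.11])]
1 (-0.15, 22) [ 0.55  -0.069  0.142] [ 0.06  0.44  1.89 -0.52  0.86  0.3 ]
1 (0.0, 22) [0.534 0.069 0.086] [ 0.32  0.55  1.88 -0.51  0.86  0.57]
1 (0.076, 22) [0.526 0.139 0.057] [ 0.44  0.62  1.84 -0.48  0.87  0.68]
1 (0.076, 0) [0.526 0.14  0.038] [ 0.24  0.59  1.9  -0.    0.65  0.12]
1 (0.056, 0) [0.528 0.12  0.038] [ 0.2   0.59  1.91 -0.    0.65  0.09]
-1 (-0.15, 22) [ 0.55  -0.069  0.142] None
-1 (0.0, 22) [0.534 0.069 0.086] None
-1 (0.076, 22) [0.526 0.139 0.057] [ 0.44  0.62  1.84 -0.48  0.87 -2.47]
-1 (0.076, 0) [0.526 0.14  0.038] None
-1 (0.056, 0) [0.528 0.12  0.038] None
```

```bash
python3 - <<'E'
from h import *
p,q=pick(.04,1)
move_pose(p+[0,0,.12],q); movel(p,v=.2); command_gripper(0.0)
print(get_grip_width()*88,get_finger_force(),get_ft_force())
movel(p+[0,0,.26],v=.25)
p,q=thread(-.15,22,1)
move_pose(p+[0,0,.10],q); movel(p,v=.2)
movel(thread(-.02,22,1)[0],v=.2)
print(get_time(),get_ft_force(),get_ft_torque(),get_grip_width()*88,get_tcp_pos()-thread(-.02,22,1)[0])
ims=[]
for n in("top","side"):
    im=read_camera(n); cv2.imwrite(f"pics/{n}1.png",im[:,:,::-1])
a=np.linspace(0,2*np.pi,24)
th=np.radians(22); e=np.cos(th)*Yc-np.sin(th)*Z
for n,(x0,y0) in {"top":(130,120),"side":(230,120)}.items():
    im=cv2.resize(cv2.imread(f"pics/{n}1.png")[y0:y0+150,x0:x0+200],None,fx=4,fy=4,interpolation=2)
    for pl in (cab(S,np.c_[.011*np.cos(a),0*a+.073,.05+.011*np.sin(a)]),cab(S,[[-.02,.073,.069],[.02,.073,.069],[.02,.073,.003],[-.02,.073,.003]]),np.array([EY-.02*e,EY-.27*e])):
        cv2.polylines(im,[np.int32((P(n,pl)+.5-[x0,y0])*4)],True,(0,0,255),1)
    cv2.imwrite(f"pics/{n}1c.png",im)
E
```

```text
8.960660106363594 29.998088479042053 [0.663776   0.48461567 0.45513702]
9.1583 [ 0.17036956 -1.01230222 -1.30144743] [0.19339774 0.09607297 0.01850694] 9.058180736584232 [ 0.00049524 -0.00030796  0.00078393]
```

View pics/top1c.png

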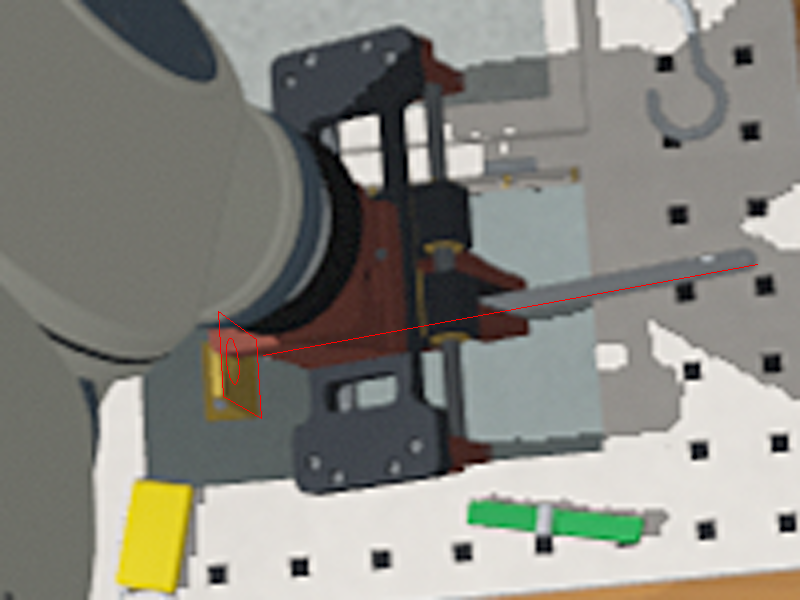

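View pics/side1c.png

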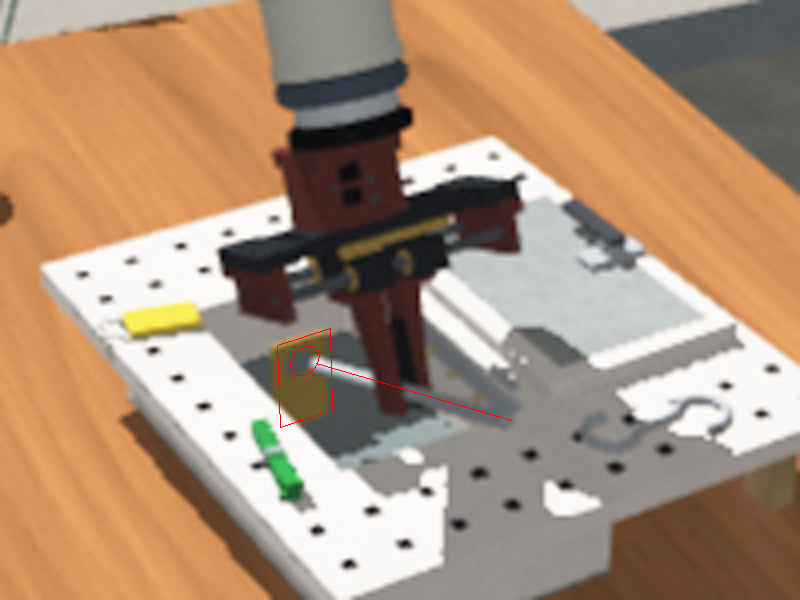

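The top crop shows the bar's tail at about (752,258), roughly 6 crop px off the predicted line. The side crop shows the tip at about (308,360), in front of the hole, and the tail near (514,424). One closer zoom will settle the small offsets.

```bash
python3 - <<'E'
from h import *
th=np.radians(22); e=np.cos(th)*Yc-np.sin(th)*Z
cv=np.full((600,640,3),90,np.uint8); a=np.linspace(0,2*np.pi,40)
for n,(x0,y0,w,h),oy in (("side",(293,196,80,38),0),("top",(248,177,80,32),320)):
    im=cv2.resize(cv2.imread(f"pics/{n}1.png")[y0:y0+h,x0:x0+w],None,fx=8,fy=8,interpolation=0)
    for d in (.02,.27): cv2.drawMarker(im,tuple(int(v) for v in (P(n,EY-d*e)[0]+.5-[x0,y0])*8),(0,0,255),0,10)
    cv2.polylines(im,[np.int32((P(n,cab(S,np.c_[.011*np.cos(a),0*a+.073,.05+.011*np.sin(a)]))+.5-[x0,y0])*8)],True,(0,255,0),1)
    cv[oy:oy+h*8,:w*8]=im
    b=P(n,EY-.27*e)[0]; print(n,"px per mm for dx,dy,dz:",[np.round(P(n,EY-.27*e+.001*v)[0]-b,2) for v in (Xc,Yc,Z)],[np.round(P(n,EY-.27*e)[0],1),np.round(P(n,EY-.02*e)[0],1)])
cv2.imwrite("pics/z.png",cv)
E
```

```text
side px per mm for dx,dy,dz: [array([ 0.38, -0.13]), array([-0.24, -0.22]), array([ 0.01, -0.37])] [array([357.3, 224.6]), array([308.6, 210.4])]
top px per mm for dx,dy,dz: [array([-0.05, -0.58]), array([-0.59,  0.05]), array([ 0.01, -0.14])] [array([318.9, 185.6]), array([195.4, 208.3])]
```

View pics/z.png

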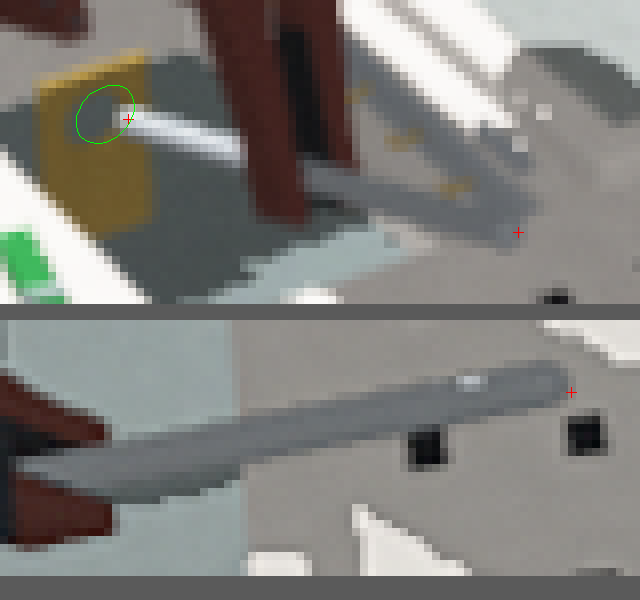

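```bash
python3 - <<'E'
from h import *
import itertools
for n in("top","side"):
    im=cv2.imread(f"pics/{n}0.png"); hsv=cv2.cvtColor(im,cv2.COLOR_BGR2HSV)
    c=P(n,EY)[0].astype(int); m=((hsv[...,0]>12)&(hsv[...,0]<32)&(hsv[...,1]>110)).astype(np.uint8)
    w=np.zeros_like(m); w[c[1]-20:c[1]+21,c[0]-18:c[0]+18]=1
    k,l,st,_=cv2.connectedComponentsWithStats(m*w); m=(l==1+st[1:,4].argmax()).astype(np.uint8)
    print(n,st[1:].max(0)[4],c); 
    ys,xs=np.where(m); print(xs.min(),xs.max(),ys.min(),ys.max())
    for r in range(ys.min(),ys.max()+1): print(r,"".join(".#"[v] for v in m[r,xs.min()-2:xs.max()+3]))
    for nm,pp in (("top near",[[-.02,.073,.069],[.02,.073,.069]]),("top far",[[-.02,.077,.069],[.02,.077,.069]]),("base near",[[-.02,.073,.003],[.02,.073,.003]]),("hole",[[0,.073,.05]])): print(nm,np.round(P(n,cab(S,pp)),1).tolist())
g=cv2.imread("pics/side1.png").mean(2).astype(int)
for x in (313,316,319,339,344,349,353): print(x,"side rows 205..",g[205:230,x])
g=cv2.imread("pics/top1.png").mean(2).astype(int)
for x in (280,300,312): print(x,"top rows 180..",g[180:204,x])
E
```

```text
top 284 [186 209]
181 194 198 224
198 ...###............
199 ...####...........
200 ...#####..........
201 ...#######........
202 ...########.......
203 ...#########......
204 ....##########....
205 ...###########....
206 ..############....
207 ..############....
208 ..#############...
209 ..############....
210 ..#############...
211 ..#############...
212 ..#############...
213 ..#############...
214 ..#############...
215 ..#############...
216 ..#############...
217 ..#############...
218 ..#############...
219 ..#############...
220 ...#....#######...
221 ...#....#######...
222 ...##..########...
223 ...#############..
224 ...#########......
top near [[185.4, 218.5], [184.2, 197.4]]
top far [[183.2, 218.7], [182.1, 197.5]]
base near [[194.8, 224.1], [193.6, 204.5]]
hole [[187.7, 209.8]]
side 206 [305 209]
298 311 203 224
203 ............###...
204 .........######...
205 ......#########...
206 ..#############...
207 ..######...####...
208 ..####......###...
209 ..####......###...
210 ..###.......###...
211 ..###.......###...
212 ..###......####...
213 ..###.....#####...
214 ..###
[... 906 characters left out ...]
32 181 130 108 102 100  97  96 101 119 136 134 134 134 121 101 103 101
 114 152 172 172 166 149 140]
349 side rows 205.. [245 249 248 248 244 215 129 116 107 104 101 102 105 108 101 102 103 102
 102 104 118 139 141 143 143]
353 side rows 205.. [181 167 195 241 248 237 156 109 110 119 123 111 106 103 104 104 103 102
 102 101 102 120 143 143 143]
280 top rows 180.. [143 142 142 143 143 142 141 144 127 111 110 113 109 103 111 138 144 143
 143 141 143 141 142 144]
300 top rows 180.. [140 141 141 143 132 110 108 113 114 112  86  38  18  17  11  72 139 145
 142 141 141 143 140 135]
312 top rows 180.. [142 145 128 110 109 113 111 103 114 141 146 144 143 141 141 141 141 142
 142 145 142 142 144 142]
```

The zoom and pixel profiles agree on bar pitch and yaw. The bar sits about 3 mm too far in +x relative to the plate and about 0.5 mm high, so I'll correct that and thread with a force guard.

```bash
python3 - <<'E'
from h import *
O=(-.003,0,-.0005)
movel(thread(-.02,22,1,O)[0],v=.05); wait(.2); f0=get_ft_force(); t0=get_ft_torque()
for s in (.02,.05,.076):
    hit=movel(thread(s,22,1,O)[0],v=.06,until_force=6)
    print(s,hit,np.round(get_ft_force()-f0,2),np.round(get_ft_torque()-t0,3),np.round((get_tcp_pos()-thread(s,22,1,O)[0])*1e3,1),get_grip_width()*88,get_time())
    if hit: break
for n in("top","side"): cv2.imwrite(f"pics/{n}2.png",read_camera(n)[:,:,::-1])
E
```

```text
0.02 False [-0.46 -0.7   0.57] [-0.045  0.057 -0.017] [-0.  0. -0.] 9.245943382816058 10.525
0.05 False [ 0.   -0.72 -0.09] [-0.041  0.038  0.054] [-0.1  0.2 -0.1] 9.127128506913719 11.175
0.076 False [-0.46  0.12  0.36] [0.024 0.093 0.008] [-0.1  0.2 -0.1] 8.772635651913792 11.7583
```

```bash
python3 - <<'E'
from h import *
O=(-.003,0,-.0005); f0=get_ft_force(); t0=get_ft_torque(); ok=True
for s,th in ((.076,17),(.076,12),(.076,6),(.076,0),(.056,0)):
    p,q=thread(s,th,1,O); hit=movel(p,frame=q,v=.03,until_force=6)
    print(s,th,hit,np.round(get_ft_force()-f0,2),np.round(get_ft_torque()-t0,3),np.round((get_tcp_pos()-p)*1e3,1),get_time())
    if hit: break
wait(.3)
cv=np.full((600,800,3),90,np.uint8)
e=Yc; c=thread(.056,0,1,O)[0]+TIP*Z
for n,(x0,y0,w,h),oy in (("side",(285,185,100,50),0),("top",(165,175,100,24),405)):
    im=read_camera(n)[:,:,::-1]; cv2.imwrite(f"pics/{n}3.png",im)
    im=cv2.resize(im[y0:y0+h,x0:x0+w] if n=="side" else im[155:179+0,x0:x0+w] if 0 else im[185:209,x0:x0+w],None,fx=8,fy=8,interpolation=0)
    if n=="top": y0=185
    for d in (-.125,.125): cv2.drawMarker(im,tuple(int(v) for v in (P(n,c+d*e)[0]+.5-[x0,y0])*8),(0,0,255),0,10)
    cv[oy:oy+im.shape[0],:w*8]=im; print(n,np.round(P(n,np.array([c-.125*e,c+.125*e])),1).tolist())
cv2.imwrite("pics/z3.png",cv)
E
```

```text
0.076 17 False [-0.73 -0.45 -0.71] [-0.084 -0.015 -0.019] [ 0.1 -1.   0.3] 12.1583
0.076 12 False [ 0.47  0.2  -0.78] [-0.087 -0.073  0.   ] [-0.  -0.6  0.2] 12.4583
0.076 6 False [ 0.32 -0.01  0.02] [-0.177 -0.025 -0.039] [-0.1 -0.4  0. ] 12.7833
0.076 0 False [-0.2  -0.63 -0.48] [-0.256 -0.013  0.016] [-0.2 -0.3 -0.1] 13.1083
0.056 0 False [ 0.02 -0.18 -0.16] [-0.227 -0.087  0.05 ] [ 0.  -0.1  0. ] 13.925
side [[342.5, 247.9], [294.6, 200.2]]
top [[289.0, 202.6], [157.0, 214.2]]
```

View pics/z3.png

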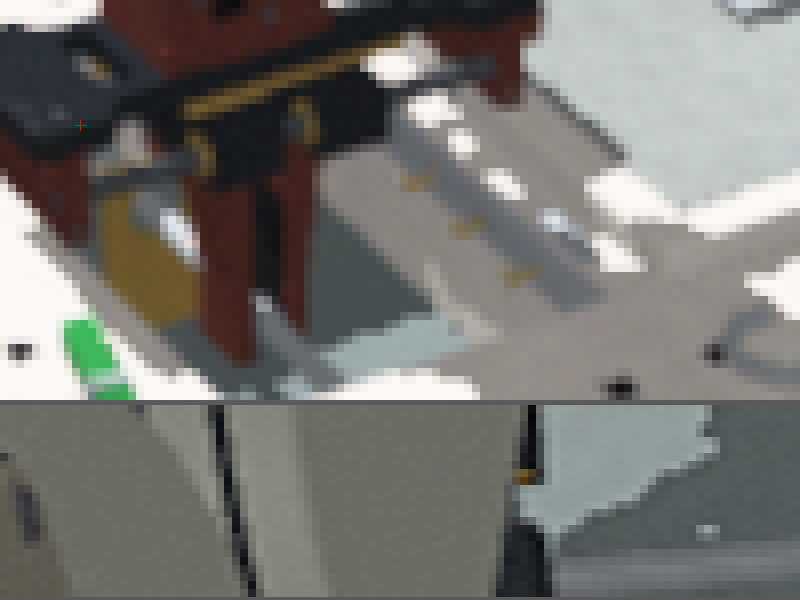

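The zoom shows the bar between the plate and the fingers (highlight near (180,240)) and emerging at (262,300). Checking its line numerically against the prediction.

```bash
python3 - <<'E'
import cv2,numpy as np
for n,cols,r0,r1 in (("side",range(303,311),207,223),("side",range(316,332),216,240),("top",range(236,292,6),196,212)):
    g=cv2.imread(f"pics/{n}3.png"); 
    print(n,"rows",r0)
    for x in cols:
        print(x," ".join(f"{int(v.mean()):3d}{'b' if v[2]>v[0]+25 else ' '}" for v in g[r0:r1,x]))
E
```

```text
side rows 207
303  56   78  107  107  105   97   84   76b  77b  78b  78b  79b  78b  78b  79b  79b
304  59   78   98  107  108  104   96   83b  80b  80b  78b  77b  79b  79b  80b  79b
305  64   77   87   97  150  193  168  137   94b  80b  79b  79b  77b  78b  79b  80b
306  62   79   81   88  164  229b 221  191  141   93b  78b  79b  78b  79b  79b  81b
307  53   68   74   80  121  195  229b 222  190  140   93b  79b  78b  80b  80b  81b
308  40b  49b  55b  60b  68b 118  182  213  222  189  140   93b  79b  78b  78b  79b
309  44b  41b  38b  41b  45b  57b  81  135b 170  152  134  102   75b  74b  72b  73b
310  44   35   40b  39b  38b  39b  40b  41b  43b  52b  74b  74   57b  56b  58b  57b
side rows 216
316  35   34   35   35   36   60   81   57   57   56   53   50   48   46   58   76   74   96  139  163  163  210  245b 248b
317  27   27   26   27   26   66  135  147   91   90   85   75   65   63   68   75   76   75   96  141  178  228  247b 248b
318  25   26   24   25   27   44  114  148  107  106  103   94   82   74   75   75   76   75   75   96  181  240b 248b 247b
319  19   24   25   24   24 
[... 1797 characters left out ...]
   83  102  108  121  113  105   90   88   88   81 
254  88   86   87   85  127  100   96  107  118  112  108   93   83  150  161  154 
260  87   87   87   88   88   86  103  110  121  112  105   90   88   87  128  136 
266  86   88   91   89   87   96  107  120  112  108   97   88   86   84   76  147 
272  90   91   90   88   85  104  110  120  113  103   92   90   91   91   90   89 
278 126  128  124  120  125  124  127  120  142  140  136  138  114  103   79   69 
284 130  185  221  222  219  220  222  222  220  221  220  221  220  221  221  222 
290 228  222  220  220  219  218  218  218  218  218  219  219  221  219  219  218 <stdin>:6: RuntimeWarning: overflow encountered in scalar add
```

The bar is level and parallel to its predicted line in both views. It sits about 2 mm low and 1 mm toward -x in the hole, so I'll nudge it to centre, check the force and hand in.

```bash
python3 - <<'E'
from h import *
f0=get_ft_force(); p,q=thread(.056,0,1,(-.0022,0,.0015))
print(movel(p,frame=q,v=.02,until_force=5)); wait(.5)
im=read_camera("side")[:,:,::-1]; cv2.imwrite("pics/side4.png",im)
for x in (305,306,307,318,320): print(x,im[205:232,x].mean(1).astype(int))
print(get_ft_force()-f0,get_tcp_pos()-p,Ro.from_quat(get_ee_rot(),scalar_first=True).as_matrix()[:,0].round(4),get_grip_width()*88,abs(get_qvel()).max(),get_time())
E
```

```text
False
305 [ 61  66  68  85  98 148 189 172 142 100  77  79  79  79  79  81  80  79
  79  81  80  84 106 131 139 138 177]
306 [ 55  63  76  79  86 163 226 221 193 148  99  78  78  79  79  80  79  79
  81  79  78  78  84 104 129 137 139]
307 [ 50  54  70  75  77 120 192 226 220 192 148  98  76  78  79  80  79  80
  80  80  78  78  76  84 101 124 141]
318 [ 25  32  35  23  22  23  25  23  23  21  24  24  26  25  25  42  80 102
 107 108 103  96  82  73  74  75  75]
320 [ 33  42  46  41  33  29  30  30  30  29  31  30  31  28  33  34  30  49
  76  96 107 107 103  94  82  74  74]
[-0.42147841  0.28919319 -0.64156467] [-3.97546733e-05 -1.31633639e-05 -2.61207638e-05] [-0.1159  0.9933 -0.    ] 9.134845023127546 0.002988517242322538 15.1333
```

```bash
python3 -c "
from station import *
print(job_done())"
```

```text
the job is handed in; nothing more can be done
None
```

I handed the job in at about 15 s: the bar is threaded about 56 mm through the eyelet and held level behind the pegboard. By camera and force readings it touches nothing, and its free end is about 29 mm short of the socket.

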